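# Lower the drilled press plate over the guide rod

## Task

Fit the drilled plate to the sample press: take it by its black grip, bring its hole over the tall rod, and lower it level down the rod until it lies flat on the press, in line with the base and with its grip above the anvil. Do not let it drop down the rod; let go once it rests. Leave the plate without a hole where it lies.

Things in the scene. Friction and masses are not known exactly. Their poses are not given: they have to be found in the camera images.
- press: Sample press, fixed: grey base 240 x 100 x 15 mm, flat steel anvil 120 x 66 mm, its top 23 mm above the worktop, and at the far end a steel guide rod, 14 mm thick, axis at x = +88 mm, y = 0, on a 46 mm wide round shoulder whose top is also 23 mm up. Origin on the worktop, below where the fitted plate's grip belongs. x runs along the base to the rod, z up.
- platen_grip (a point): Centre of the black upright grip bar of the DRILLED aluminium plate (loose, lying flat, 0.35 to 0.6 kg, balanced about here). Bar: 16 mm along y, 50 mm along x, 56 mm high above the plate; this point is 30 mm above the plate's upper face. x runs along the plate to its hole, 88 mm away at y = 0; z up. On the fitted plate this point is 65 mm above the worktop.
- platen_hole (a point): Centre of the through hole, 30 mm in diameter, of the drilled plate, at the level of its underside (42 mm below the grip point). The plate is 210 x 70 x 12 mm, from 100 mm behind the grip point to 110 mm ahead of it. Axes as for the grip point.
- rod_tip (a point): Top of the press's guide rod, on its axis, 170 mm above the worktop; the last 15 mm taper to 6 mm.
- blank_grip (a point): Centre of the grip bar of the plate WITHOUT a hole: same sizes and grip as the drilled one, loose, to be left alone. x along the plate, z up.

How it is judged:
By the outcome, as a careful person would: the job done as asked, in the order asked, and still so for the second after the job is handed in, with the robot touching nothing.
It also fails if it takes over 54 s, if anything falls off the work surface, if the arm or the gripper's body presses on something with over 40 N, if the wrist force passes 120 N, or if a joint passes its speed limit or range.

## Robot

A 6-joint arm with a two-finger parallel gripper is mounted at the origin on a cart in front of the work surface, level with it; the furniture and walls round the work are solid. World frame = base frame: x ahead of the robot, y to its left, z up, the work surface at z = 0. Lengths are in mm, angles in degrees, forces in N, time in s.
With the tool pointing down it reaches from about 325 to 900 mm from the base axis. Payload 6.1 kg.
Tool frame: the origin (TCP) lies on the mounting face of the last link; the fingertips stand 182 mm ahead of it and the grasp point (between the pads) lies 164 mm ahead of it; z points along the fingers, y is the line along which they close (so a half turn about z gives the same grasp; the last joint's range is limited). The gripper opens to 87 mm and grips with 3 to 60 N. Pads are 19 mm wide; open, the fingers measure 117 mm over their backs; the gripper's body (75 mm by 190 mm) begins 51 mm behind the grasp point.
Start: joints at [-80.334, 12.628, 87.462, -0, 79.91, -7.225], TCP at [181.586, -598.033, 404.738] pointing down, gripper open.
Joint ranges: [-170.65, 170.65], [-52.31, 119.04], [5.05, 147.46], [-71.25, 251.25], [11.57, 151.72], [-153.62, 153.62]. Speed limits (degrees/s): [147.25, 147.25, 172.46, 180, 180, 180].

## Interface

Orientations are given as a 3x3 rotation matrix whose columns are the frame's x, y, z axes.
In Python, from cell import monitor, read_camera, ctrl gives the robot as it stands.
- The arm moves only by the shell command python3 -m handwheel 'ROWS' [FORCE]. ROWS is JSON, a list of rows, each a list of 3 entries, a list of its own where there are three numbers: the turn, a rotation vector about the world's x, y, z in rad, then the shift along the world's x, y, z in m, then the finger opening in m, from 0 to 0.087. In form: [[[wx, wy, wz], [dx, dy, dz], grip], ...]. A call has 1 to 12 rows; each row shifts and turns the commanded pose from where the row before left it; what a row does not reach is not made up. A row lasts 1/12 s, in which the tool goes at most 41.7 mm and 7.16 degrees, less where a joint would pass 70% of its speed; a pose out of reach is approached as far as the arm can. A call with a gripper value outside its range is refused whole. The fingers move at their own pace and stop on an object; FORCE is the grip in N (left out, the last holds). Time passes only in rows, so rows that do not move let the fingers close. It gives the time, the measured TCP pose, the force, the opening and the grip force at its end, in the units of the state.
- monitor.observe(): the state, without advancing time (a new reading comes with each control period).
- read_camera(name): name is "side" or "top"; returns a dict with "pixels" (480x640x3 uint8, red, green, blue), "z_map" (480x640 float32, mm along the optical axis (not along the pixel's ray), 0 where there is no reading), "vertical_fov" (degrees; the focal length in pixels is half the picture's height over the tangent of half this angle, whatever the lens; pixels are square), "cx", "cy" (the principal point, pixels), "rvec" (rotation vector, rad) and "tvec" (3), from world to camera coordinates, as OpenCV has them. Camera axes: x right, y down, z forward; pixel columns grow to the right and rows downward; lengths in mm; the calibration is good to about 2 mm. A picture is of the moment at which its call begins.
- ctrl.finish_job(): hands the job in; it is judged then, once.
The state is a dict: "time_s": time; "joints": joint angles; "joint_velocities": joint speeds; "effort": joint torques, N m; "tcp_pos": TCP position; "tcp_rot": TCP orientation; "ft_force": force on the tool from outside, world axes, zero at the start; "torque": the same for the moment, N m; "width": finger opening in mm; "grip_force": force on a finger pad.
Only numpy, scipy, OpenCV 4.12 (cv2) and the standard library are available. Lean on these libraries where they do the work, as an engineer would, in place of code of your own. Each camera call takes 0.05 s, during which the arm holds its last target. There are 200 camera calls.

## Working session

There is one attempt and no reset: what is moved stays moved. The work goes in short steps, Python scripts to look and compute and a shell command to move; the robot and the scene stay as the last step left them, time stands still between calls to the robot, and variables do not carry over. Pictures are saved under pics/ and viewed, at most 10 in all, crops included, and the job is handed in when it is done.

```bash
mkdir -p pics; ls; cat > h.py <<'E'
import numpy as np, cv2
from cell import monitor, read_camera, ctrl
def shot(n,fn=None):
    c=read_camera(n); c['R']=cv2.Rodrigues(np.array(c['rvec'],float))[0]; c['t']=np.array(c['tvec'],float).ravel()
    c['f']=240/np.tan(np.radians(c['vertical_fov']/2))
    if fn: cv2.imwrite(fn,c['pixels'][:,:,::-1])
    return c
def cloud(c):
    v,u=np.mgrid[:480,:640]; z=c['z_map'].astype(float)
    p=np.stack([(u-c['cx'])/c['f']*z,(v-c['cy'])/c['f']*z,z],-1)
    return (p-c['t'])@c['R']
def ray(c,uv,h):
    d=np.array([(uv[0]-c['cx'])/c['f'],(uv[1]-c['cy'])/c['f'],1])@c['R']; o=-c['R'].T@c['t']
    return o+d*(h-o[2])/d[2]
E
python3 - <<'E'
from h import *
for n in('top','side'):
    c=shot(n,f'pics/{n}0.png'); print(n,c['f'],c['cx'],c['cy'],-c['R'].T@c['t'],c['R'][2],(c['z_map']>0).mean())
s=monitor.observe();print(s)
E
```

```text
pics
top 484.5049859443449 316.5045454183682 239.76062982998 [ 449.01911872   22.45103707 1350.91469499] [ 0.06338478 -0.00545013 -0.99797428] 0.99599609375
side 485.140923216439 325.54314096526775 235.52484710447033 [ 536.50206251 -889.71716059  875.50358369] [ 2.75902826e-06  7.64094246e-01 -6.45104630e-01] 0.9959342447916667
{'time_s': 0.1, 'joints': array([-8.03364644e+01,  1.26687335e+01,  8.75189346e+01,  4.79980064e-04,
        7.99103285e+01, -7.22465224e+00]), 'joint_velocities': array([ 0.06825925, -0.11294677, -0.18117161,  0.06300379,  0.04545368,
       -0.05319718]), 'effort': array([ 7.31106375e-04, -4.95942020e+01, -3.88518083e+01,  7.01009505e-02,
        5.14997123e-02, -6.49868639e-05]), 'tcp_pos': array([ 181.52551018, -597.80306425,  403.77043682]), 'tcp_rot': array([[ 9.56873955e-01,  2.90503283e-01, -2.78974276e-04],
       [ 2.90503331e-01, -9.56872493e-01,  1.68747788e-03],
       [ 2.23275053e-04, -1.69574659e-03, -9.99998537e-01]]), 'ft_force': array([-0.21059604, -0.14517051, -0.25067869]), 'torque': array([-0.05556   ,  0.02756333,  0.01489448]), 'grip_force': 0.0, 'width': 86.97419041683465}
```

View pics/top0.png

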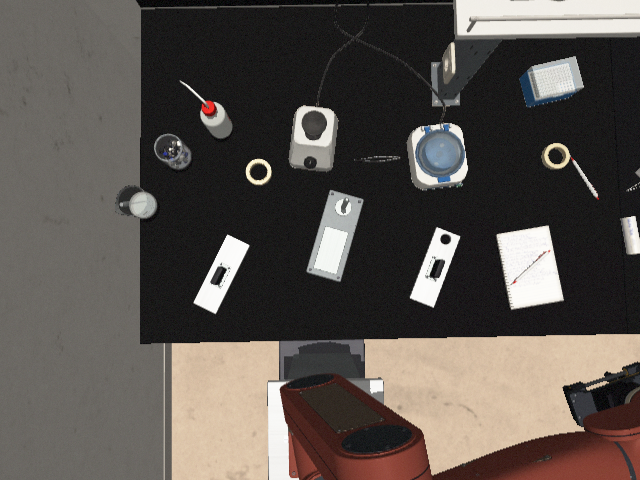

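View pics/side0.png

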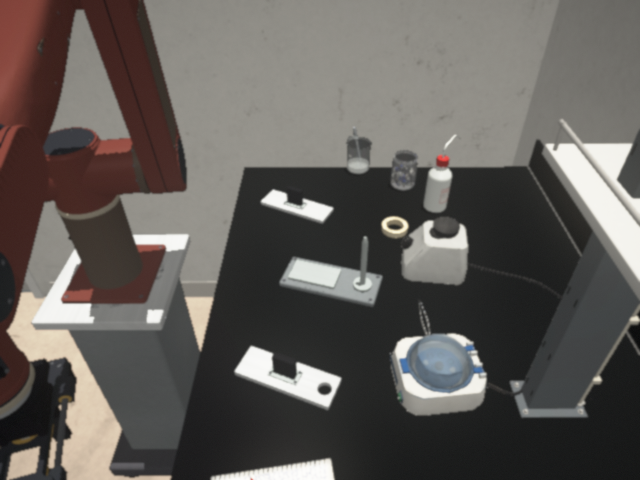

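The top view shows the drilled plate at (435,268) with its hole at (445,239), the press at (335,236) with its rod near (342,208), and the blank at (221,274). The side view confirms this: hole at (325,389), rod tip at (364,238).

```bash
cat > m.py <<'E'
from h import *
def plate(c,box,h=12):
    u0,v0,u1,v1=box; g=c['pixels'].astype(int).min(2); m=np.zeros((480,640),np.uint8)
    m[v0:v1,u0:u1]=(g[v0:v1,u0:u1]>120)*255
    k=max(cv2.findContours(m,0,1)[0],key=cv2.contourArea)
    r=np.array([ray(c,p,h)[:2] for p in k[:,0]]); q=cv2.minAreaRect(r.astype(np.float32))
    f=np.zeros_like(m); cv2.drawContours(f,[k],-1,255,-1); d=(f>0)&(m==0)
    n,l,s,ce=cv2.connectedComponentsWithStats(d.astype(np.uint8))
    return q,[(s[i,4],ce[i].round(1),ray(c,ce[i],h).round(1)) for i in range(1,n) if s[i,4]>15]
E
python3 - <<'E'
from m import *
t=shot('top');s=shot('side')
print('drilled top',plate(t,(400,220,470,312)))
print('drilled side',plate(s,(225,335,345,415)))
print('press top',plate(t,(300,185,370,285),15))
Pt,Ps=cloud(t),cloud(s)
for n,P in(('t',Pt),('s',Ps)):
    for nm,x0,x1,y0,y1,z0,z1 in(('grip',250,480,-480,-180,50,75),('plate',250,480,-480,-180,5,20),('rod',350,650,-150,100,60,180),('rodtip',350,650,-150,100,150,180),('anvil',250,550,-150,100,20,28),('base',250,600,-150,100,10,18),('blankgrip',250,480,150,450,50,75)):
        m=(P[...,0]>x0)&(P[...,0]<x1)&(P[...,1]>y0)&(P[...,1]<y1)&(P[...,2]>z0)&(P[...,2]<z1)
        q=P[m]; 
        if len(q): r=cv2.minAreaRect(q[:,:2].astype(np.float32)); print(n,nm,len(q),q.mean(0).round(1),np.round(r[0],1),np.round(r[1],1),round(r[2],1),'zmed',np.median(q[:,2]).round(1),q[:,2].max().round(1))
E
```

```text
drilled top (((453.4252624511719, -309.7091979980469), (71.9290771484375, 211.81739807128906), 67.435546875), [(np.int32(82), array([445.3, 238.7]), array([ 530.3, -342. ,   12. ])), (np.int32(191), array([436.7, 268.7]), array([ 447.7, -315.3,   12. ]))])
drilled side (((456.160400390625, -311.13494873046875), (76.38081359863281, 214.07052612304688), 67.30299377441406), [(np.int32(102), array([324.3, 388.8]), array([ 533.1, -343.9,   12. ]))])
press top (((546.43212890625, -35.169334411621094), (97.09632110595703, 236.9010772705078), 72.74553680419922), [(np.int32(65), array([343.9, 205.7]), array([627.1, -62.7,  15. ]))])
t grip 136 [ 449.8 -306.3   66.1] [ 450.2 -307.3] [17.2 50.5] 69.5 zmed 66.9 74.6
t plate 1304 [ 401.1 -301.5   11.1] [ 370.1 -330.9] [219.9 298.2] 0.1 zmed 11.3 19.7
t rod 51 [619.9 -57.6 132.9] [621.5 -58.2] [12.  11.4] 84.0 zmed 145.0 170.6
t rodtip 23 [622.  -58.8 162.8] [622.3 -59.1] [10. 10.] 86.9 zmed 162.6 170.6
t anvil 755 [497.8 -21.   23.4] [495.  -21.5] [ 85.8 127.8] 71.8 zmed 23.3 28.0
t base 1079 [523.9 -31.4  14.5] [487.8 -17. ] [ 99.8 259.4] 72.7 zmed 14.7 18.0
t blankgrip 133 [441.9 281.2  66.1] [442.2 282.3] [16.4 50.3] 62.3 zmed 67.0 73.0
s grip 272 [ 452.2 -311.9   63.5] [ 451.7 -309.2] [17.2 50.6] 68.5 zmed 65.8 71.9
s plate 1490 [ 412.  -302.3   11.8] [ 413.3 -350.5] [222.6 132.4] 89.6 zmed 11.6 19.9
s rod 208 [624.5 -63.8 117.4] [624.8 -64.1] [11.8 13.5] 89.1 zmed 118.3 170.2
s rodtip 41 [624.6 -62.4 159.8] [624.6 -62.9] [ 9.3 11.5] 89.6 zmed 159.8 170.2
s anvil 721 [500.8 -23.7  22.6] [505. -23.] [ 71.4 112.4] 73.3 zmed 22.5 27.3
s base 1048 [527.5 -44.5  14.2] [524.3 -28.8] [104.5 187.6] 72.1 zmed 14.2 18.0
s blankgrip 126 [445.1 277.1  61.6] [445.3 280. ] [20.8 49.8] 61.6 zmed 63.1 70.4
```

```bash
python3 -m handwheel '[[[0,0,-0.0576],[0.0224,0.0242,0],0.087],[[0,0,-0.0576],[0.0224,0.0242,0],0.087],[[0,0,-0.0576],[0.0224,0.0242,0],0.087],[[0,0,-0.0576],[0.0224,0.0242,0],0.087],[[0,0,-0.0576],[0.0224,0.0242,0],0.087],[[0,0,-0.0576],[0.0224,0.0242,0],0.087],[[0,0,-0.0576],[0.0224,0.0242,0],0.087],[[0,0,-0.0576],[0.0224,0.0242,0],0.087],[[0,0,-0.0576],[0.0224,0.0242,0],0.087],[[0,0,-0.0576],[0.0224,0.0242,0],0.087],[[0,0,-0.0576],[0.0224,0.0242,0],0.087],[[0,0,-0.0576],[0.0224,0.0242,0],0.087]]' 40; python3 -m handwheel '[[[0,0,0],[0,0,0],0.087],[[0,0,0],[0,0,0],0.087]]'
python3 -c "
from h import *
shot('side','pics/s1.png')"
```

```text
time_s: 1.2
tcp_pos: [451.2, -306.2, 404.7]
tcp_rot: [[0.921, -0.389, -0.0], [-0.389, -0.921, -0.0], [0.0, 0.0, -1.0]]
ft_force: [0.5, -0.2, 0.3]
width: 87.0
grip_force: 0.0
time_s: 1.37
tcp_pos: [451.2, -306.3, 404.6]
tcp_rot: [[0.924, -0.382, -0.0], [-0.382, -0.924, 0.0], [-0.0, 0.0, -1.0]]
ft_force: [-0.3, -0.5, -0.6]
width: 86.8
grip_force: 0.0
```

View pics/s1.png

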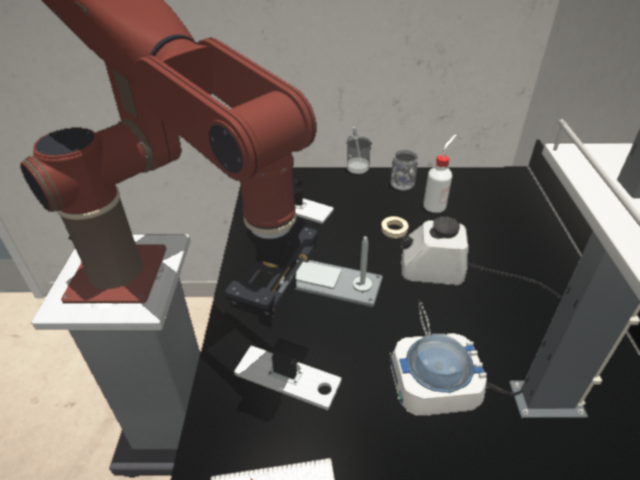

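The gripper at (270,270) hangs over the grip at (286,366), its long side across the plate as it should be. I'll go down and grip.

```bash
python3 -m handwheel '[[[0,0,0],[-0.0005,-0.0015,-0.03],0.087],[[0,0,0],[0,0,-0.03],0.087],[[0,0,0],[0,0,-0.03],0.087],[[0,0,0],[0,0,-0.03],0.087],[[0,0,0],[0,0,-0.02],0.087],[[0,0,0],[0,0,-0.02],0.087],[[0,0,0],[0,0,-0.015],0.087],[[0,0,0],[0,0,-0.015],0.087],[[0,0,0],[0,0,-0.01],0.087],[[0,0,0],[0,0,0],0.087]]'; python3 -m handwheel '[[[0,0,0],[0,0,0],0.04],[[0,0,0],[0,0,0],0.03],[[0,0,0],[0,0,0],0.02],[[0,0,0],[0,0,0],0.01],[[0,0,0],[0,0,0],0.005],[[0,0,0],[0,0,0],0],[[0,0,0],[0,0,0],0],[[0,0,0],[0,0,0],0],[[0,0,0],[0,0,0],0],[[0,0,0],[0,0,0],0],[[0,0,0],[0,0,0],0],[[0,0,0],[0,0,0],0]]' 50
```

```text
time_s: 2.25
tcp_pos: [448.2, -309.4, 202.3]
tcp_rot: [[0.922, -0.387, -0.004], [-0.387, -0.922, 0.003], [-0.004, -0.001, -1.0]]
ft_force: [-0.7, 1.0, 0.6]
width: 87.0
grip_force: 0.0
time_s: 3.25
tcp_pos: [450.0, -308.8, 204.7]
tcp_rot: [[0.922, -0.386, 0.0], [-0.386, -0.922, 0.001], [-0.0, -0.001, -1.0]]
ft_force: [1.6, -0.2, 0.3]
width: 15.8
grip_force: 50.0
```

Gripped (15.8 mm). Next I lift it about 210 mm, until the grip point is near z = 250.

```bash
python3 -m handwheel '[[[0,0,0],[0,0,0.01],0],[[0,0,0],[0,0,0.015],0],[[0,0,0],[0,0,0.02],0],[[0,0,0],[0,0,0.02],0],[[0,0,0],[0,0,0.025],0],[[0,0,0],[0,0,0.025],0],[[0,0,0],[0,0,0.025],0],[[0,0,0],[0,0,0.025],0],[[0,0,0],[0,0,0.02],0],[[0,0,0],[0,0,0.015],0],[[0,0,0],[0,0,0.01],0],[[0,0,0],[0,0,0],0]]'
python3 -m handwheel '[[[0,0,0],[0,0,0],0],[[0,0,0],[0,0,0],0],[[0,0,0],[0,0,0],0],[[0,0,0],[0,0,0],0]]'
python3 - <<'E'
from m import *
t=shot('top','pics/t2.png');s=shot('side','pics/s2.png')
Pt,Ps=cloud(t),cloud(s)
for n,P in(('t',Pt),('s',Ps)):
    g=(t if n=='t' else s)['pixels'].astype(int).min(2)
    m=(P[...,0]>300)&(P[...,0]<600)&(P[...,1]>-480)&(P[...,1]<-180)&(P[...,2]>195)&(P[...,2]<250)&(g>120)
    q=P[m]; A=np.c_[q[:,:2],np.ones(len(q))]; co,*_=np.linalg.lstsq(A,q[:,2],rcond=None)
    r=cv2.minAreaRect(q[:,:2].astype(np.float32)); v,u=np.where(m)
    print(n,len(q),q.mean(0),'slopes deg',np.degrees(co[:2]),r,u.min(),u.max(),v.min(),v.max())
E
```

```text
time_s: 4.25
tcp_pos: [450.1, -309.3, 417.1]
tcp_rot: [[0.922, -0.386, 0.002], [-0.386, -0.922, -0.002], [0.003, 0.001, -1.0]]
ft_force: [0.1, 0.1, -4.8]
width: 15.3
grip_force: 50.0
time_s: 4.58
tcp_pos: [449.6, -308.9, 413.2]
tcp_rot: [[0.922, -0.386, -0.002], [-0.386, -0.922, 0.002], [-0.003, -0.001, -1.0]]
ft_force: [0.8, -0.1, -6.2]
width: 15.8
grip_force: 50.0
t 904 [ 473.44820175 -307.30595875  220.14672258] slopes deg [-0.07790392  0.35384001] ((453.58392333984375, -311.07525634765625), (71.08639526367188, 210.7686004638672), 67.00285339355469) 428 486 220 305
s 2036 [ 489.02597185 -335.37235833  219.27469106] slopes deg [0.48248428 1.58310412] ((455.1546630859375, -311.7684326171875), (72.96833801269531, 210.64012145996094), 67.78599548339844) 221 341 297 342
```

View pics/s2.png

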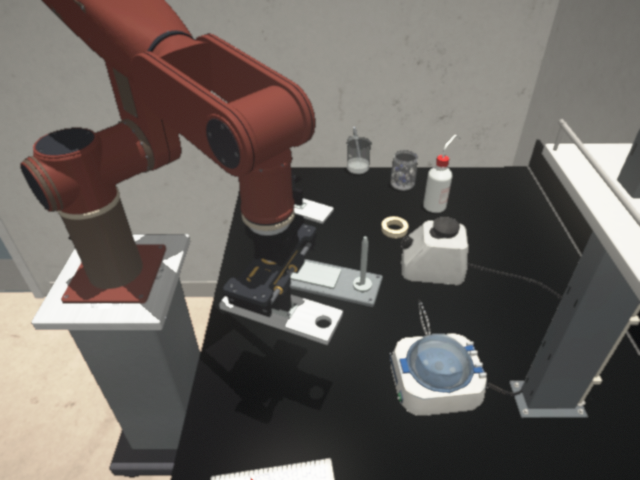

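View pics/t2.png

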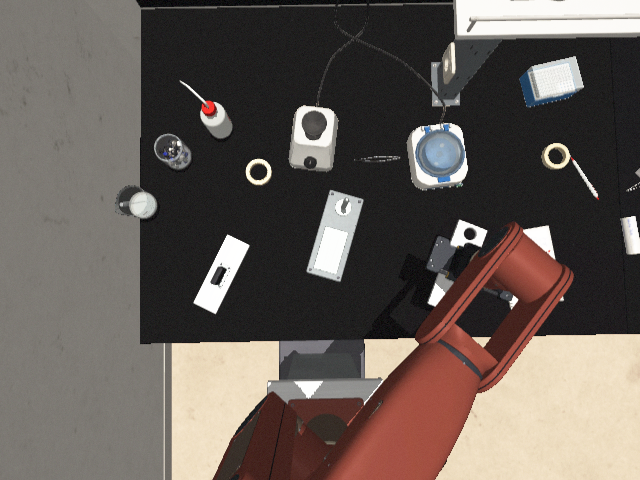

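Side view: the plate hangs level, hole at (323,321). Top view: hole at (469,233), and the press and blank haven't moved. I'll carry it to a point above the rod.

```bash
python3 -m handwheel '[[[0,0,0.004],[0.004,0.012,0],0],[[0,0,0.008],[0.008,0.025,0],0],[[0,0,0.01],[0.01,0.03,0],0],[[0,0,0.01],[0.01,0.03,0],0],[[0,0,0.01],[0.01,0.03,0],0],[[0,0,0.01],[0.01,0.03,0],0],[[0,0,0.01],[0.01,0.03,0],0],[[0,0,0.01],[0.01,0.03,0],0],[[0,0,0.01],[0.01,0.03,0],0],[[0,0,0.006],[0.005,0.016,0],0],[[0,0,0.003],[0.002,0.011,0],0],[[0,0,0],[0,0,0],0]]'
python3 -m handwheel '[[[0,0,0],[0,0,0],0],[[0,0,0],[0,0,0],0],[[0,0,0],[0,0,0],0],[[0,0,0],[0,0,0],0],[[0,0,0],[0,0,0],0],[[0,0,0],[0,0,0],0]]'
cat > v.py <<'E'
from m import *
import sys
i=sys.argv[1]
t=shot('top');s=shot('side')
im=np.hstack([cv2.resize(t['pixels'][150:300,270:470],(400,300)),cv2.resize(s['pixels'][160:310,230:430],(400,300))])
cv2.imwrite(f'pics/v{i}.png',cv2.resize(im[:,:,::-1],(800,300)))
for n,c in(('t',t),('s',s)):
    P=cloud(c);g=c['pixels'].astype(int).min(2)
    m=(P[...,0]>400)&(P[...,0]<720)&(P[...,1]>-200)&(P[...,1]<100)&(P[...,2]>195)&(P[...,2]<250)&(g>90)
    q=P[m];r=cv2.minAreaRect(q[:,:2].astype(np.float32));z=np.median(q[:,2])
    k=m.astype(np.uint8)*255; hs=[]
    cs,h=cv2.findContours(k,cv2.RETR_CCOMP,cv2.CHAIN_APPROX_NONE)
    for a,b in zip(cs,h[0]):
        if b[3]>=0 and cv2.contourArea(a)>25:
            w=np.array([ray(c,p,z)[:2] for p in a[:,0]]); e=cv2.minEnclosingCircle(w.astype(np.float32)); hs.append((cv2.contourArea(a),np.round(e[0],1),round(e[1],1),a[:,0].mean(0)))
    print(n,len(q),'z',z,r,hs)
E
python3 v.py 3
```

```text
time_s: 5.68
tcp_pos: [539.0, -32.7, 414.5]
tcp_rot: [[0.955, -0.298, -0.0], [-0.298, -0.955, 0.001], [-0.001, -0.001, -1.0]]
ft_force: [-1.0, -0.1, -5.9]
width: 15.5
grip_force: 50.0
time_s: 6.18
tcp_pos: [538.8, -35.8, 414.8]
tcp_rot: [[0.953, -0.302, 0.0], [-0.302, -0.953, -0.0], [0.0, 0.0, -1.0]]
ft_force: [-1.0, -1.4, -6.3]
width: 15.7
grip_force: 50.0
t 902 z 222.1447287657773 ((543.0123291015625, -37.99890899658203), (69.83305358886719, 210.2010040283203), 72.56573486328125) []
s 1851 z 221.0538111224611 ((544.3377685546875, -38.42290496826172), (77.28516387939453, 211.03131103515625), 72.78214263916016) [(53.0, array([623. , -69.6]), 14.0, array([365.5       , 222.03846154]))]
```

View pics/v3.png

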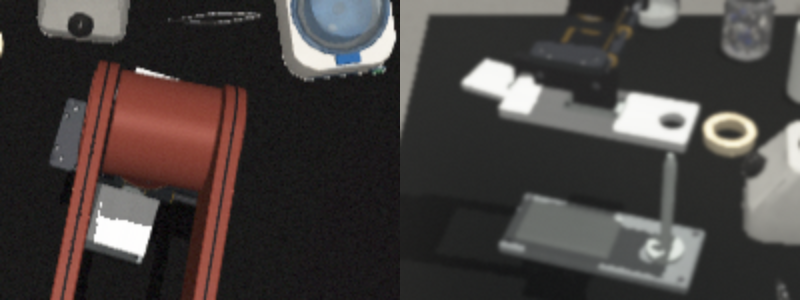

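In the side view the plate is level above the rod, hole at about (366,220) and tip at (365,238). The arm hides the top view. My estimates put the hole about 1.5 mm short in x and 3 mm short in y, so I'll correct that, descend to just above the tip and check.

```bash
python3 -m handwheel '[[[0,0,0],[0.0005,0.001,0],0],[[0,0,0],[0.001,0.002,-0.005],0],[[0,0,0],[0,0,-0.007],0],[[0,0,0],[0,0,-0.007],0],[[0,0,0],[0,0,-0.005],0],[[0,0,0],[0,0,-0.003],0],[[0,0,0],[0,0,0],0],[[0,0,0],[0,0,0],0],[[0,0,0],[0,0,0],0],[[0,0,0],[0,0,0],0]]'
python3 - <<'E'
from m import *
s0=cv2.imread('pics/side0.png');t0=cv2.imread('pics/top0.png')
t=shot('top');s=shot('side')
# rod tip and shaft: predicted pixel of candidate axis in side view vs. initial picture
def proj(c,p): q=c['R']@np.array(p,float)+c['t']; return c['f']*q[:2]/q[2]+[c['cx'],c['cy']]
g=s0.astype(int).min(2)
for v in (236,237,238,240,245,250,260,270): 
    w=g[v,350:380]; k=np.where(w>75)[0]+350; print(v,k[[0,-1]] if len(k) else None,end=' ')
print()
for x,y in((624,-59),(624,-62)): print([proj(s,(x,y,z)).round(1) for z in(170,100,40)],[proj(t,(x,y,z)).round(1) for z in(170,100,40)])
g=t0.astype(int).min(2); print(g[196:216,334:356])
cv2.imwrite('pics/v4.png',cv2.resize(s['pixels'][200:300,300:430,::-1],(780,600),interpolation=cv2.INTER_CUBIC))
E
```

```text
time_s: 7.12
tcp_pos: [540.5, -32.2, 388.2]
tcp_rot: [[0.954, -0.301, 0.001], [-0.301, -0.954, -0.0], [0.001, -0.0, -1.0]]
ft_force: [-0.1, -0.1, -5.7]
width: 16.1
grip_force: 50.0
236 [364 366] 237 [363 367] 238 [363 367] 240 [363 367] 245 [362 367] 250 [362 367] 260 [361 366] 270 [350 365] 
[array([364.5, 236.8]), array([363. , 259.6]), array([361.8, 277.8])] [array([346.3, 198.6]), array([344.5, 202.6]), array([343.1, 205.7])]
[array([364.6, 237.7]), array([363.1, 260.5]), array([361.9, 278.7])] [array([347.5, 198.6]), array([345.6, 202.5]), array([344.2, 205.6])]
[[173 170 172 174 176 175 171 172 171 174 171 171 174 174 168 165 157 151
  132 126  77  43]
 [175 177 169 171 172 173 170 172 175 174 170 144 145 154 171 171 172 172
  169 165 152 139]
 [177 173 172 168 172 172 173 172 171 171 142 114 201 178 143 172 173 173
  170 171 169 165]
 [174 173 169 168 173 172 168 204 240 191 108 125 238 239 116 169 169 171
  171 170 168 169]
 [173 171 173 172 151 235 231 234 242 145  92 111 183 202  97 156 171 170
  170 170 168 170]
 [176 173 172 200 237 242 241 241 240  91  85  92 107 116  89
[... 634 characters left out ...]
7 152 243 241 241 242 240 154
  177 174 175 172]
 [174 171 245 244 244 246 245 109  87  85  89 126 240 240 241 242 246 166
  174 173 176 177]
 [173 106 248 245 245 245 245 110 108 106 105 107 243 241 241 240 226 173
  176 177 175 175]
 [176 160 213 245 246 244 244 110 111 108 111 109 244 243 243 242 185 174
  175 174 172 175]
 [175 178 143 242 246 245 245 235 111 111 111 108 243 243 242 195 174 173
  174 176 174 176]
 [174 176 166 174 224 244 244 245 233 111 232 231 244 243 210 174 179 174
  175 175 172 172]
 [180 179 177 164 132 195 238 245 243 227 244 244 227 177 182 179 177 180
  175 173 172 168]
 [174 178 174 176 160 176 145 166 176 181 165 188 189 162 177 177 176 177
  176 174 177 177]]
```

View pics/v4.png

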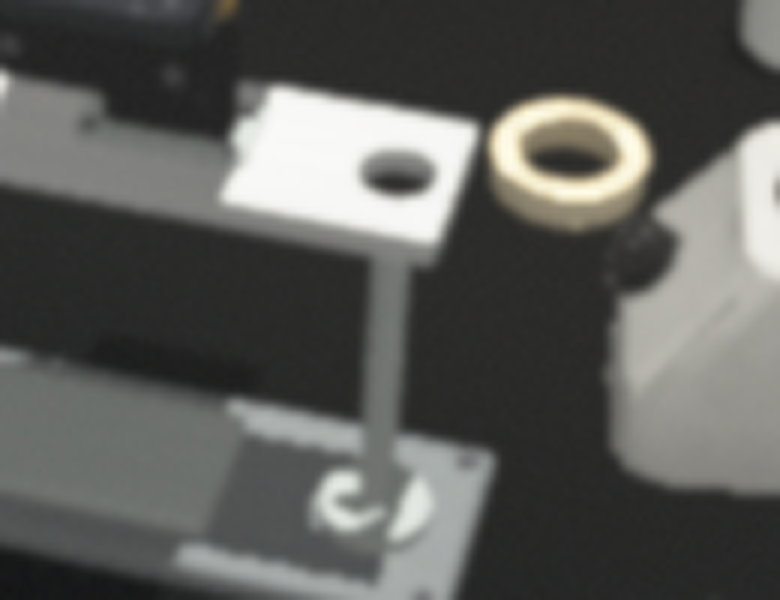

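The crop puts the hole at about (365.8,228.2), and the rod axis projected to that height falls at (365,228.7). That's centred to within 2 mm, so I'll lower it in stages and watch the force.

```bash
python3 -m handwheel '[[[0,0,0],[0,0,-0.004],0],[[0,0,0],[0,0,-0.006],0],[[0,0,0],[0,0,-0.006],0],[[0,0,0],[0,0,-0.006],0],[[0,0,0],[0,0,-0.006],0],[[0,0,0],[0,0,-0.006],0],[[0,0,0],[0,0,-0.004],0],[[0,0,0],[0,0,-0.002],0],[[0,0,0],[0,0,0],0],[[0,0,0],[0,0,0],0],[[0,0,0],[0,0,0],0]]'
python3 - <<'E'
from m import *
s=shot('side')
print(monitor.observe()['torque'])
cv2.imwrite('pics/v5.png',cv2.resize(s['pixels'][200:300,300:430,::-1],(780,600),interpolation=cv2.INTER_CUBIC))
E
```

```text
time_s: 8.13
tcp_pos: [540.6, -32.2, 348.2]
tcp_rot: [[0.954, -0.301, 0.001], [-0.301, -0.954, -0.0], [0.001, -0.0, -1.0]]
ft_force: [0.5, 0.1, -5.6]
width: 15.4
grip_force: 50.0
[ 0.08264459  0.0696609  -0.0126515 ]
```

View pics/v5.png

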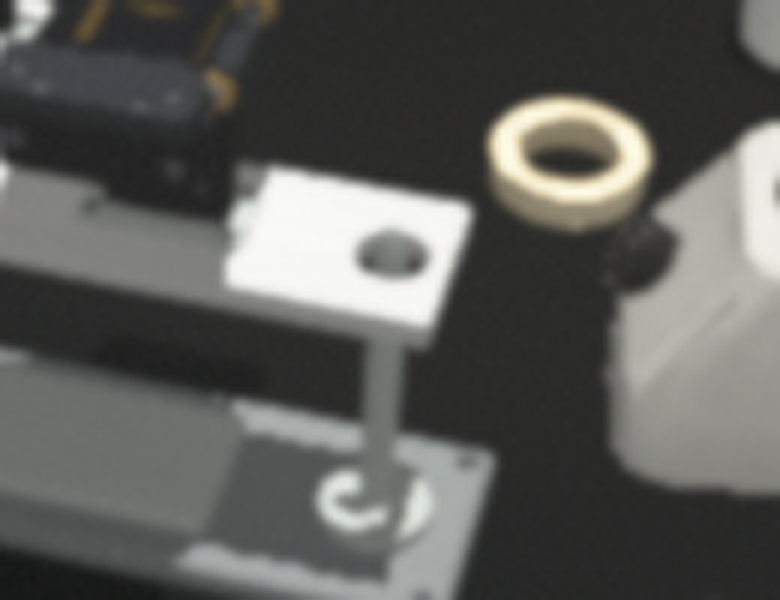

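The rod now shows inside the hole near (390,250) in the crop, centred, with no side force. I'll keep lowering.

```bash
python3 -m handwheel '[[[0,0,0],[0,0,-0.004],0],[[0,0,0],[0,0,-0.006],0],[[0,0,0],[0,0,-0.006],0],[[0,0,0],[0,0,-0.006],0],[[0,0,0],[0,0,-0.006],0],[[0,0,0],[0,0,-0.006],0],[[0,0,0],[0,0,-0.006],0],[[0,0,0],[0,0,-0.006],0],[[0,0,0],[0,0,-0.006],0],[[0,0,0],[0,0,-0.005],0],[[0,0,0],[0,0,-0.003],0],[[0,0,0],[0,0,0],0]]'
python3 -m handwheel '[[[0,0,0],[0,0,-0.004],0],[[0,0,0],[0,0,-0.006],0],[[0,0,0],[0,0,-0.006],0],[[0,0,0],[0,0,-0.006],0],[[0,0,0],[0,0,-0.006],0],[[0,0,0],[0,0,-0.006],0],[[0,0,0],[0,0,-0.006],0],[[0,0,0],[0,0,-0.005],0],[[0,0,0],[0,0,-0.003],0],[[0,0,0],[0,0,-0.002],0],[[0,0,0],[0,0,0],0],[[0,0,0],[0,0,0],0]]'
python3 -m handwheel '[[[0,0,0],[0,0,0],0],[[0,0,0],[0,0,0],0]]'
```

```text
time_s: 9.18
tcp_pos: [540.1, -32.1, 286.7]
tcp_rot: [[0.954, -0.301, -0.002], [-0.301, -0.954, 0.0], [-0.002, 0.0, -1.0]]
ft_force: [-0.7, 0.2, -5.5]
width: 15.8
grip_force: 50.0
time_s: 10.18
tcp_pos: [540.5, -32.1, 237.8]
tcp_rot: [[0.954, -0.301, 0.0], [-0.301, -0.954, 0.0], [0.0, -0.0, -1.0]]
ft_force: [0.3, 0.3, -5.1]
width: 15.7
grip_force: 50.0
time_s: 10.35
tcp_pos: [540.6, -32.2, 238.2]
tcp_rot: [[0.954, -0.301, 0.001], [-0.301, -0.954, -0.0], [0.001, -0.0, -1.0]]
ft_force: [0.1, 0.5, -5.0]
width: 15.8
grip_force: 50.0
```

```bash
python3 -m handwheel '[[[0,0,0],[0,0,-0.002],0],[[0,0,0],[0,0,-0.002],0],[[0,0,0],[0,0,-0.002],0],[[0,0,0],[0,0,-0.001],0],[[0,0,0],[0,0,-0.001],0],[[0,0,0],[0,0,-0.0005],0],[[0,0,0],[0,0,-0.0005],0],[[0,0,0],[0,0,0],0],[[0,0,0],[0,0,0],0],[[0,0,0],[0,0,0],0]]'
python3 -m handwheel '[[[0,0,0],[0,0,-0.0005],0],[[0,0,0],[0,0,-0.0005],0],[[0,0,0],[0,0,0],0],[[0,0,0],[0,0,0],0]]'
```

```text
time_s: 11.18
tcp_pos: [540.4, -32.1, 228.8]
tcp_rot: [[0.954, -0.301, 0.0], [-0.301, -0.954, -0.0], [0.0, 0.0, -1.0]]
ft_force: [-0.5, -0.4, -5.4]
width: 15.6
grip_force: 50.0
time_s: 11.52
tcp_pos: [540.4, -32.1, 227.7]
tcp_rot: [[0.954, -0.301, -0.0], [-0.301, -0.954, 0.0], [-0.0, -0.0, -1.0]]
ft_force: [1.0, 0.6, -5.3]
width: 15.5
grip_force: 50.0
```

```bash
python3 -m handwheel '[[[0,0,0],[0,0,-0.0003],0],[[0,0,0],[0,0,-0.0003],0],[[0,0,0],[0,0,0],0],[[0,0,0],[0,0,0],0],[[0,0,0],[0,0,0],0]]'
python3 -m handwheel '[[[0,0,0],[0,0,-0.0003],0],[[0,0,0],[0,0,-0.0003],0],[[0,0,0],[0,0,0],0],[[0,0,0],[0,0,0],0],[[0,0,0],[0,0,0],0]]'
```

```text
time_s: 11.93
tcp_pos: [540.4, -32.1, 227.7]
tcp_rot: [[0.954, -0.301, -0.0], [-0.301, -0.954, -0.0], [-0.0, 0.0, -1.0]]
ft_force: [-5.2, 0.5, 4.8]
width: 15.6
grip_force: 50.0
time_s: 12.35
tcp_pos: [540.5, -32.1, 227.7]
tcp_rot: [[0.954, -0.301, -0.0], [-0.301, -0.954, -0.0], [-0.0, 0.0, -1.0]]
ft_force: [-8.2, 0.6, 9.9]
width: 15.4
grip_force: 50.0
```

It rests at 227.7 and carries load. I'll ease the preload, open and rise.

```bash
python3 -m handwheel '[[[0,0,0],[0,0,0.0004],0],[[0,0,0],[0,0,0.0003],0],[[0,0,0],[0,0,0],0.02],[[0,0,0],[0,0,0],0.03],[[0,0,0],[0,0,0],0.05],[[0,0,0],[0,0,0],0.06],[[0,0,0],[0,0,0],0.06],[[0,0,0],[0,0,0],0.06],[[0,0,0],[0,0,0],0.06],[[0,0,0],[0,0,0],0.06],[[0,0,0],[0,0,0],0.06],[[0,0,0],[0,0,0],0.06]]'
python3 -m handwheel '[[[0,0,0],[0,0,0.005],0.06],[[0,0,0],[0,0,0.01],0.06],[[0,0,0],[0,0,0.02],0.06],[[0,0,0],[0,0,0.025],0.06],[[0,0,0],[0,0,0.03],0.06],[[0,0,0],[0,0,0.03],0.06],[[0,0,0],[0,0,0.03],0.06],[[0,0,0],[0,0,0.03],0.06],[[0,0,0],[0,0,0.02],0.06],[[0,0,0],[0,0,0.01],0.06],[[0,0,0],[0,0,0],0.06],[[0,0,0],[0,0,0],0.06]]'
python3 -m handwheel '[[[0,0,0],[-0.01,-0.01,0],0.06],[[0,0,0],[-0.01,-0.025,0],0.06],[[0,0,0],[-0.01,-0.03,0],0.06],[[0,0,0],[-0.01,-0.03,0],0.06],[[0,0,0],[-0.01,-0.03,0],0.06],[[0,0,0],[-0.01,-0.03,0],0.06],[[0,0,0],[-0.01,-0.03,0],0.06],[[0,0,0],[-0.01,-0.03,0],0.06],[[0,0,0],[-0.01,-0.025,0],0.06],[[0,0,0],[-0.005,-0.01,0],0.06],[[0,0,0],[0,0,0],0.06],[[0,0,0],[0,0,0],0.06]]'
python3 - <<'E'
from m import *
t=shot('top');s=shot('side')
im=np.hstack([cv2.resize(t['pixels'][170:300,280:410],(400,400)),cv2.resize(s['pixels'][190:320,265:395],(400,400))])
cv2.imwrite('pics/v6.png',im[:,:,::-1])
for n,c in(('t',t),('s',s)):
    P=cloud(c)
    for z0,z1 in((29,41),(10,18),(65,95)):
        m=(P[...,0]>400)&(P[...,0]<680)&(P[...,1]>-130)&(P[...,1]<60)&(P[...,2]>z0)&(P[...,2]<z1); q=P[m]
        A=np.c_[q[:,:2]-q[:,:2].mean(0),np.ones(len(q))];co=np.linalg.lstsq(A,q[:,2],rcond=None)[0]
        print(n,z0,len(q),np.median(q[:,2]),np.degrees(co[:2]),cv2.minAreaRect(q[:,:2].astype(np.float32)))
E
```

```text
time_s: 13.35
tcp_pos: [540.4, -32.1, 227.2]
tcp_rot: [[0.954, -0.301, 0.0], [-0.301, -0.954, 0.0], [0.0, -0.0, -1.0]]
ft_force: [0.6, -0.0, -0.4]
width: 58.9
grip_force: 0.0
time_s: 14.35
tcp_pos: [540.2, -32.1, 437.2]
tcp_rot: [[0.954, -0.301, 0.0], [-0.301, -0.954, -0.0], [0.0, -0.0, -1.0]]
ft_force: [-0.2, 0.7, -0.2]
width: 60.2
grip_force: 0.0
time_s: 15.35
tcp_pos: [444.7, -282.1, 435.7]
tcp_rot: [[0.953, -0.302, -0.002], [-0.302, -0.953, 0.002], [-0.002, -0.002, -1.0]]
ft_force: [0.9, 0.7, -0.4]
width: 60.0
grip_force: 0.0
t 29 1672 35.17774130558335 [0.00410465 0.21444783] ((544.494873046875, -34.394371032714844), (69.91915893554688, 210.29100036621094), 72.52351379394531)
t 10 931 14.388650592114754 [0.03539572 0.15162144] ((546.7764892578125, -35.303009033203125), (99.70335388183594, 239.52806091308594), 72.69947814941406)
t 65 127 89.47428426053143 [-3.82569996 -2.75324514] ((566.864501953125, -41.57014465332031), (15.958769798278809, 107.46009826660156), 71.97486877441406)
s 29 1508 34.45614050543594 [0.15986135 0.47670585] ((545.919189453125, -34.490020751953125), (76.86096954345703, 211.39064025878906), 71.82786560058594)
s 10 904 14.02529450065381 [0.08834453 0.34836976] ((548.8582763671875, -37.691162109375), (102.96009826660156, 239.55992126464844), 72.1115951538086)
s 65 292 83.65997916404821 [11.81515417 42.73024095] ((574.0632934570312, -45.773216247558594), (21.471956253051758, 118.80253601074219), 69.68450927734375)
```

View pics/v6.png

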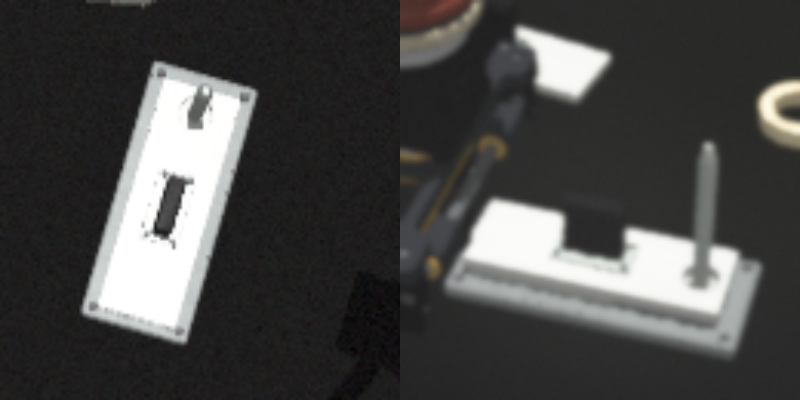

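The plate lies flat at z = 35 with the rod through its hole. It lines up with the base to 0.2° and is centred across it to under 1 mm, so I'm handing in.

```bash
python3 -c "
from cell import ctrl
print(ctrl.finish_job())"
```

```text
the job is handed in; nothing more can be done
None
```

The drilled plate lies flat on the press with the rod through its hole, in line with the base to about 0.2° and grip above the anvil; it was let go once resting, the blank was left alone, and I handed in after about 15 s on the robot's clock.

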